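# Line the condiments up by height on the serving board

## Task

Set the pepper mill, the green-capped spice jar, the salt shaker and the small tin upright on the four cork coasters of the serving board, one centred on each coaster, in order of height: the tallest on the coaster beside the red knob, down to the shortest at the other end. Leave the honey jar where it stands.

Things in the scene. Friction and masses are not known exactly. Their poses are not given: they have to be found in the camera images.
- mill: pepper mill, dark turned wood with a small steel button on top, the tallest: 58 mm across its foot, 170 mm tall, round about its z axis; its rounded head, the best place to grip, is 48 mm across at its widest, 141 mm above the underside; the head is fixed and does not turn. Stands upright at the start. Origin: centre of its underside; z up. About 0.2 kg
- spice: spice jar, straight clear glass with a green label and green cap: 46 mm diameter, 106 mm tall, second tallest. Stands upright. Origin: centre of its underside; z up. About 0.11 kg
- salt: glass salt shaker, white salt inside, grey domed top: 44 mm diameter, 90 mm tall (the body narrows to about 34 mm at the top 20 mm), third tallest. Stands upright. Origin: centre of its underside; z up. About 0.1 kg
- tin: small food tin with gold lid and pale label: 57 mm diameter, 72 mm tall, the shortest. Stands upright. Origin: centre of its underside; z up. About 0.18 kg
- honey: honey jar with a red lid, 58 x 62 mm, 86 mm tall, standing among the four things; it is not part of the job and stays where it is. Origin: centre of its underside; z up. Beware: left of the robot a full-height wall end at x 0.24 to 0.34, y over 0.165 can catch the upper arm when it reaches past x 0.45 with y over -0.06
- coaster_0: cork coaster, 62 mm diameter, fixed on the dark serving board (370 x 78 mm, fixed, top 18 mm above the worktop) that runs away from the robot beside the sink. Coasters 0, 1, 2, 3 form a straight row, 78 mm apart, from nearest to farthest from the robot. Origin: centre of its underside; its top is 6 mm higher, 24 mm above the worktop; x along the row, towards coaster_3
- coaster_1: cork coaster, 62 mm diameter, fixed on the dark serving board (370 x 78 mm, fixed, top 18 mm above the worktop) that runs away from the robot beside the sink. Coasters 0, 1, 2, 3 form a straight row, 78 mm apart, from nearest to farthest from the robot. Origin: centre of its underside; its top is 6 mm higher, 24 mm above the worktop; x along the row, towards coaster_3
- coaster_2: cork coaster, 62 mm diameter, fixed on the dark serving board (370 x 78 mm, fixed, top 18 mm above the worktop) that runs away from the robot beside the sink. Coasters 0, 1, 2, 3 form a straight row, 78 mm apart, from nearest to farthest from the robot. Origin: centre of its underside; its top is 6 mm higher, 24 mm above the worktop; x along the row, towards coaster_3
- coaster_3: cork coaster, 62 mm diameter, fixed on the dark serving board (370 x 78 mm, fixed, top 18 mm above the worktop) that runs away from the robot beside the sink. Coasters 0, 1, 2, 3 form a straight row, 78 mm apart, from nearest to farthest from the robot. Origin: centre of its underside; its top is 6 mm higher, 24 mm above the worktop; x along the row, towards coaster_3
- knob_red: small red knob, 24 mm diameter, 24 mm tall, fixed on the board 48 mm beyond the centre of an end coaster: it marks the end for the tallest thing. A plain pale knob of the same size stands at the other end; whether the near or the far end is red varies. Origin: centre of its underside, on the board's top 18 mm above the worktop; z up
Not all that is in view belongs to the job. Leave any blue look-alike of the spice alone.

How it is judged:
By the outcome, as a careful person would: the job done as asked, in the order asked, and still so for the second after the job is handed in, with the robot touching nothing.
It also fails if it takes over 102 s, if anything falls off the work surface, if the arm or the gripper's body presses on something with over 40 N, if the wrist force passes 120 N, or if a joint passes its speed limit or range.

## Robot

A 7-joint arm with a two-finger parallel gripper is mounted at the origin on a cart in front of the work surface, level with it; the furniture and walls round the work are solid. World frame = base frame: x ahead of the robot, y to its left, z up, the work surface at z = 0. Lengths are in m, angles in rad, forces in N, time in s.
With the tool pointing down it reaches from about 0.425 to 0.875 m from the base axis. Payload 4.7 kg.
Tool frame: the origin (TCP) lies at the very end of the fingers, on their centre line; the grasp point (between the pads) lies ctrl.pinch_z behind it (ctrl.pinch_z is the distance from the TCP to the grasp point, in m); x points along the fingers, y is the direction in which the jaws open and shut, and the axes are right-handed (so a half turn about x gives the same grasp; the last joint's range is limited). The gripper opens to 87 mm and grips with 3 to 60 N. Pads are 19 mm wide; open, the fingers measure 117 mm over their backs; the gripper's body (75 mm by 190 mm) begins 51 mm behind the grasp point.
Start: joints at [1.293, 0.321, -0.07, 1.45, 0.023, 1.371, -0.057], TCP at [0.187, -0.623, 0.223] pointing down, gripper open.
Joint ranges: [-2.86, 2.86], [-0.3, 2.09], [-1.38, 1.24], [0.06, 2.45], [-1.56, 4.7], [0.09, 2.05], [-2.69, 2.69]. Speed limits (rad/s): [2.57, 2.57, 3.14, 3.14, 3.14, 3.14, 3.14].

## Interface

Orientations are given as a rotation vector (axis times angle).
In Python, from bench import get_state, get_image, camera_info, order, ctrl gives the robot as it stands.
- The arm moves only by the tool jog_arm, never from a script. Its arguments are lists of equal length, an entry for each row: "claw": the finger opening in mm, from 0 to 87; "xyz": the shift along the tool's x, y, z in mm, a list of three; "roll": the turn about the tool's x in degrees. In form: {"claw": [claw, ...], "xyz": [[tx, ty, tz], ...], "roll": [roll, ...]}. A call has 1 to 5 rows; each row is the pose to reach, as a shift and turn from the pose measured when the call began, along the tool's axes at that moment; what a row does not reach only later rows make up. A row lasts 1/10 s, in which the tool goes at most 50 mm and 8.59 degrees, less where a joint would pass 70% of its speed; a pose out of reach is approached as far as the arm can. A call with a gripper value outside its range is refused whole. The fingers move at their own pace and stop on an object; "force" is the grip in N (left out, the last holds). Time passes only in rows, so rows that repeat a pose let the fingers close. It gives the time, the measured TCP pose, the force and the opening at its end, in the units of the state.
- get_state(): the state, without advancing time (a new reading comes with each control period).
- get_image(name): name is "side" or "top"; returns (picture, depth): 384x512x3 uint8, red, green, blue; 384x512 float32, m along the optical axis (not along the pixel's ray), 0 where there is no reading.
- camera_info(name): a dict with "intrinsics" (3x3 intrinsics, pixels), "rvec" (rotation vector, rad) and "tvec" (3), from world to camera coordinates, as OpenCV has them. Camera axes: x right, y down, z forward; pixel columns grow to the right and rows downward; lengths in m; the calibration is good to about 2 mm. A picture is of the moment at which its call begins. camera_info takes no time and is no camera call.
- order.close_job(): hands the job in, once; it reports no verdict.
The state is a dict: "time": time; "joint_positions": joint angles; "qd": joint speeds; "joint_torque": joint torques, N m; "position": TCP position; "tool_rot": TCP orientation; "ft_force": force on the tool from outside, world axes, zero at the start; "torque": the same for the moment, N m; "grip_width": opening from 0.0 (shut) to 1.0 (fully open).
Only numpy, scipy, OpenCV 4.12 (cv2) and the standard library are available. Lean on these libraries where they do the work, as an engineer would, in place of code of your own. Each camera call takes 0.05 s, during which the arm holds its last target. There are 200 camera calls.

## Working session

There is one attempt and no reset: what is moved stays moved. The work goes in short steps, Python scripts to look and compute and a tool call to move; the robot and the scene stay as the last step left them, time stands still between calls to the robot, and variables do not carry over. Pictures are saved under pics/ and viewed, about 12 in all and at most 16, crops included, and the job is handed in when it is done.

Besides the shell and the picture viewer there is one more tool, called after ">>>" by a JSON object that holds its "fn" and its "kwargs". jog_arm: Moves the arm, as the interface text tells. Its arguments: {"type":"object","properties":{"claw":{"type":"array"},"xyz":{"type":"array"},"roll":{"type":"array"},"force":{"type":"number"}},"required":["claw","xyz","roll"]}

```bash
mkdir -p pics
cat > h.py <<'E'
import numpy as np,cv2
from bench import get_state,get_image,camera_info,order,ctrl
def save(n,p): cv2.imwrite('pics/'+n,p[:,:,::-1])
def cam(n):
    c=camera_info(n);R=cv2.Rodrigues(np.array(c['rvec'],float))[0];return np.array(c['intrinsics']),R,np.array(c['tvec'],float).ravel()
def ray(n,u,v,z):
    K,R,t=cam(n);d=R.T@np.linalg.solve(K,[u,v,1.]);o=-R.T@t
    return o+d*(z-o[2])/d[2]
def cloud(n,dep):
    K,R,t=cam(n);v,u=np.indices(dep.shape);P=np.stack([(u-K[0,2])/K[0,0]*dep,(v-K[1,2])/K[1,1]*dep,dep],-1)
    return (P-t)@R
E
python3 - <<'E'
from h import *
for n in('top','side'):
    p,d=get_image(n);save(n+'0.png',p);np.savez(n+'0.npz',p=p,d=d)
    K,R,t=cam(n);print(n,(-R.T@t).round(3),K[0,0],R.round(2).tolist())
s=get_state();print(s,ctrl.pinch_z)
E
```

```text
top [ 0.466 -0.064  1.086] 475.6915223630885 [[0.02, -1.0, 0.0], [-1.0, -0.02, -0.07], [0.07, -0.0, -1.0]]
side [ 0.511 -0.861  0.352] 405.0663833304212 [[1.0, -0.07, 0.01], [-0.01, -0.37, -0.93], [0.07, 0.93, -0.37]]
{'time': 0.1, 'joint_positions': array([ 1.29311751,  0.32170684, -0.07008026,  1.45155856,  0.02258117,
        1.37074304, -0.0568874 ]), 'qd': array([ 1.27306563e-03, -2.56950570e-03, -2.00204890e-04, -3.57705296e-03,
        3.02213483e-04, -5.48259535e-05, -1.61044224e-04]), 'joint_torque': array([ 2.63030834e-04, -4.92570055e+01, -4.05770503e-01, -3.13398135e+01,
       -6.42803684e-02,  3.94310360e-02,  5.32513332e-05]), 'position': array([ 0.18679769, -0.6220824 ,  0.22159532]), 'tool_rot': array([ 2.06503386,  0.30517373, -2.0656806 ]), 'ft_force': array([-0.78759913,  0.66818641,  0.65609316]), 'torque': array([-0.01849018,  0.00010117, -0.03403424]), 'grip_width': 0.9987845021903119} 0.0187
```

View pics/top0.png

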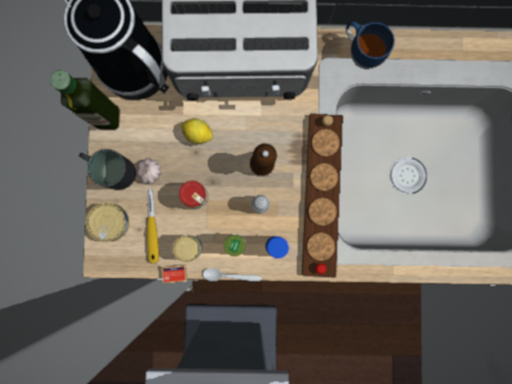

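View pics/side0.png

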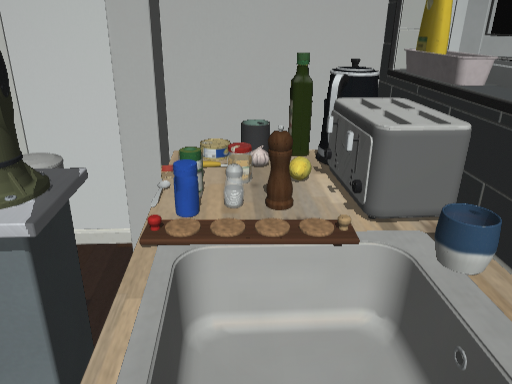

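Top view: the mill is at (263,158), the salt at (261,204), the green spice at (235,246), the small tin at (187,248) and the honey at (193,194). The coasters run from (321,246), next to the red knob at (321,269), to (325,143). Possible mix-ups: the blue jar at (278,247) for the spice, and the big gold-lid tin at (106,222) for the small tin. I'll measure next and take one close crop.

Run:
```python
from h import *
T=np.load('top0.npz');S=np.load('side0.npz')
p,d=T['p'],T['d'];C=cloud('top',d);hsv=cv2.cvtColor(p,cv2.COLOR_RGB2HSV)
# top-face blobs from depth heights
for n,(u,v),h in [('mill',(263,156),.17),('spice',(235,246),.106),('salt',(261,204),.09),('tin',(187,248),.072),('honey',(193,194),.086),('blue',(278,247),.106),('bigtin',(106,222),.07)]:
    w=C[v-26:v+27,u-26:u+27].reshape(-1,3);z=np.nanmax(w[np.hypot(*(w[:,:2]-C[v,u,:2]).T)<.02,2])
    m=(abs(C[...,2]-z)<(.035 if n=='mill' else .008));m[:v-26]=0;m[v+27:]=0;m[:,:u-26]=0;m[:,u+27:]=0
    q=C[m];lo,hi=np.percentile(q,2,0),np.percentile(q,98,0);print(n,'ztop',z.round(3),'ctr',((lo+hi)/2)[:2].round(4),'size',(hi-lo)[:2].round(3),m.sum())
# coasters
m=cv2.inRange(hsv,(5,60,100),(25,190,255));m[:,:306]=0;m[:,341:]=0;m[:110]=0;m[278:]=0
for c in cv2.findContours(m,0,2)[0]:
    if cv2.contourArea(c)>60:
        (x,y),r=cv2.minEnclosingCircle(c);print('coaster',x,y,r,ray('top',x,y,.024).round(4),C[int(y),int(x)].round(3))
# side coasters
hs=cv2.cvtColor(S['p'],cv2.COLOR_RGB2HSV)
m=cv2.inRange(hs,(5,60,90),(25,190,255));m[:218]=0;m[239:]=0;m[:,:162]=0;m[:,337:]=0
for c in cv2.findContours(m,0,2)[0]:
    if cv2.contourArea(c)>60:
        (x,y),a,_=cv2.fitEllipse(c);print('side coaster',x,y,a,ray('side',x,y,.024).round(4))
m=cv2.inRange(hsv,(0,150,80),(8,255,255))|cv2.inRange(hsv,(172,150,80),(180,255,255));m[:,:300]=0;m[:250]=0
v,u=np.nonzero(m);print('red',u.mean(),v.mean(),ray('top',u.mean(),v.mean(),.042))
a=cv2.resize(p[140:290,80:345],None,fx=2,fy=2);b=cv2.resize(S['p'][120:250,130:360],None,fx=2.3,fy=2.3)
o=np.zeros((600,530,3),np.uint8);o[:300,:530]=a;o[300:599,:529]=b;save('crop.png',o)
```

```text
mill ztop 0.172 ctr [ 0.6164 -0.0954] size [0.043 0.044] 479
spice ztop 0.111 ctr [ 0.4353 -0.0371] size [0.039 0.039] 360
salt ztop 0.093 ctr [ 0.5263 -0.0899] size [0.024 0.024] 128
tin ztop 0.077 ctr [0.4252 0.0668] size [0.051 0.051] 460
honey ztop 0.093 ctr [0.5423 0.0544] size [0.049 0.049] 476
blue ztop 0.112 ctr [ 0.4327 -0.1263] size [0.039 0.039] 322
bigtin ztop 0.044 ctr [0.4798 0.2493] size [0.079 0.079] 997
coaster 323.0 271.0 18.027854919433594 [ 0.3797 -0.2319  0.024 ] [ 0.381 -0.229  0.043]
coaster 321.490234375 246.04722595214844 14.807266235351562 [ 0.4347 -0.2282  0.024 ] [ 0.435 -0.227  0.026]
coaster 322.4270324707031 211.0665283203125 14.169154167175293 [ 0.5126 -0.2298  0.024 ] [ 0.513 -0.229  0.025]
coaster 324.9552917480469 176.6138153076172 15.04220199584961 [ 0.5902 -0.235   0.024 ] [ 0.591 -0.233  0.025]
coaster 325.48529052734375 142.1139678955078 14.06241226196289 [ 0.6685 -0.2357  0.024 ] [ 0.669 -0.235  0.023]
coaster 328.0909118652344 119.63636016845703 5.47354793548584 [ 0.7201 -0.2413  0.024 ] [ 0.717 -0.238  0.043]
side coaster 250.6317138671875 226.58828735351562 (17.80833625793457, 215.57395935058594) [ 0.5519 -0.2341  0.024 ]
red 321.07272727272726 268.42727272727274 [ 0.38668378 -0.22486256  0.042     ]
```

View pics/crop.png

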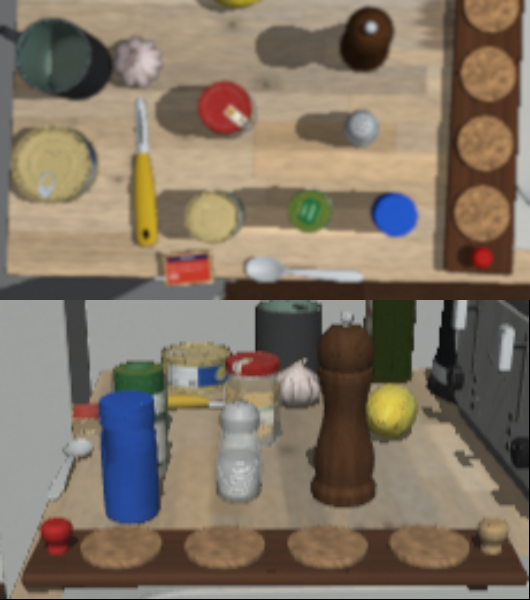

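Everything fits the given sizes and heights (top readings run about 2–7 mm high), and the coaster spacing comes out at 78 mm. The crop confirms the picks: the green cap is the spice, the 51 mm gold lid is the small tin (the other lid is 79 mm wide and only 44 mm high), and the red knob is at the near end. So mill→c0, spice→c1, salt→c2 and tin→c3. The jaws will open along world y throughout, so the gripper stays clear of neighbours in the row.

```bash
cat > go.py <<'E'
import sys
from h import *
x,y,z=map(float,sys.argv[1:4]);s=get_state();R=cv2.Rodrigues(s['tool_rot'])[0]
d=R.T@(np.array([x,y,z])-s['position'])*1000
# roll about tool x to bring jaw (tool y) along world +-y
a=R.T@np.array([0,1.,0]);roll=np.degrees(np.arctan2(a[2],a[1]));roll=(roll+90)%180-90
print('t',s['time'],'pos',s['position'].round(4),'tool-shift mm',d.round(1),'n',np.ceil(np.linalg.norm(d)/50),'roll',roll.round(1),'R',R.round(3).tolist(),'F',s['ft_force'].round(1),'w',s['grip_width'],'q',s['joint_positions'].round(2))
E
python3 go.py .6164 -.0954 .235
```

```text
t 0.1 pos [ 0.1868 -0.6221  0.2216] tool-shift mm [ -12.8 -380.8 -563. ] n 14.0 roll 16.7 R [[-0.001, 0.288, -0.958], [0.002, -0.958, -0.288], [-1.0, -0.002, 0.0]] F [-0.8  0.7  0.7] w 0.9987845021903119 q [ 1.29  0.32 -0.07  1.45  0.02  1.37 -0.06]
```

>>> {"fn": "jog_arm", "kwargs": {"claw": [87, 87, 87, 87, 87], "xyz": [[-3, -25, -37], [-6, -50, -74], [-10, -76, -112], [-13, -102, -150], [-13, -130, -192]], "roll": [4, 8, 12, 16.7, 16.7]}}

```text
time: 0.6
position: [0.3334, -0.4416, 0.2349]
tool_rot: [-2.219, 0.002, 2.22]
ft_force: [0.2, -0.4, 0.2]
grip_width: 1.001
```

```bash
python3 go.py .6164 -.0954 .235
```

```text
t 0.6 pos [ 0.3334 -0.4416  0.2349] tool-shift mm [   0.  -346.9 -282.1] n 9.0 roll -0.2 R [[-0.001, -0.003, -1.0], [0.001, -1.0, 0.003], [-1.0, -0.001, 0.001]] F [ 0.2 -0.4  0.2] w 1.0009991196293775 q [ 1.04  0.12 -0.18  1.67  0.02  1.36 -0.72]
```

>>> {"fn": "jog_arm", "kwargs": {"claw": [87, 87, 87, 87, 87], "xyz": [[0, -38, -31], [0, -76, -62], [0, -114, -93], [0, -152, -124], [0, -190, -155]], "roll": [0, 0, 0, 0, 0]}}

```text
time: 1.1
position: [0.4896, -0.2503, 0.2348]
tool_rot: [-2.218, 0.002, 2.221]
ft_force: [0.4, -1.3, 0.4]
grip_width: 0.998
```

```bash
python3 go.py .6164 -.0954 .235
```

```text
t 1.1 pos [ 0.4896 -0.2503  0.2348] tool-shift mm [  -0.2 -155.2 -126.3] n 5.0 roll -0.2 R [[-0.001, -0.003, -1.0], [0.001, -1.0, 0.003], [-1.0, -0.001, 0.001]] F [ 0.4 -1.3  0.4] w 0.9976775507874678 q [ 0.78  0.12 -0.38  1.67  0.05  1.36 -1.19]
```

>>> {"fn": "jog_arm", "kwargs": {"claw": [87, 87, 87, 87, 87], "xyz": [[0, -38, -31], [0, -76, -62], [0, -115, -94], [0, -155, -126], [0, -155, -126]], "roll": [0, 0, 0, 0, 0]}}

```text
time: 1.6
position: [0.6187, -0.0861, 0.234]
tool_rot: [2.22, 0.018, -2.221]
ft_force: [-0.3, 0.5, 0.1]
grip_width: 1.0
```

```bash
python3 go.py .6164 -.0954 .122
python3 - <<'E'
from h import *
p,d=get_image('side');save('a.png',cv2.resize(p[20:240,120:400],None,fx=2.5,fy=2.5))
E
```

```text
t 1.6 pos [ 0.6187 -0.0861  0.234 ] tool-shift mm [111.9  10.1   2.4] n 3.0 roll 0.5 R [[-0.0, 0.009, -1.0], [0.007, -1.0, -0.009], [-1.0, -0.007, 0.0]] F [-0.3  0.5  0.1] w 0.9995764697245394 q [ 0.51  0.3  -0.51  1.49  0.14  1.39 -1.57]
```

View pics/a.png

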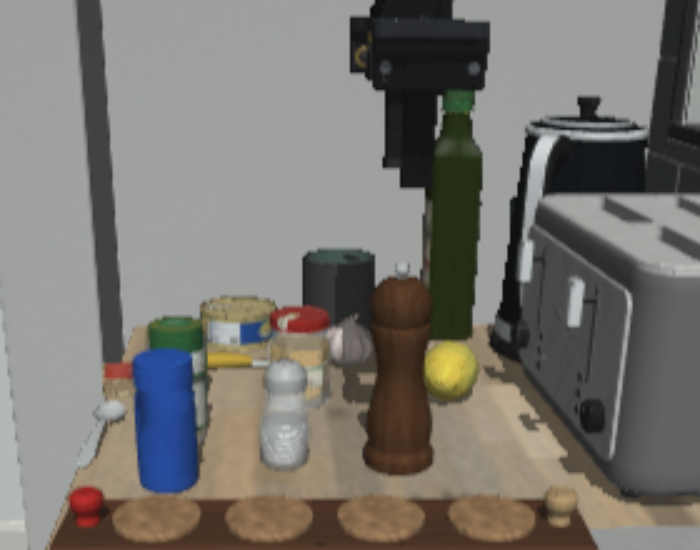

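The fingers hang over the mill (crop 400,150), aligned in x, with a small y overshoot to correct.

>>> {"fn": "jog_arm", "kwargs": {"claw": [87, 87, 87, 87, 87], "xyz": [[0, 10, 2], [35, 10, 2], [70, 10, 2], [100, 10, 2], [100, 10, 2]], "roll": [0.5, 0.5, 0.5, 0.5, 0.5]}}

```text
time: 2.15
position: [0.6105, -0.1029, 0.1289]
tool_rot: [-2.203, 0.004, 2.228]
ft_force: [-0.6, 0.3, -0.8]
grip_width: 0.999
```

```bash
python3 go.py .6164 -.0954 .122
```

```text
t 2.15 pos [ 0.6105 -0.1029  0.1289] tool-shift mm [ 6.9 -7.5 -5.9] n 1.0 roll -0.4 R [[-0.011, -0.008, -1.0], [0.004, -1.0, 0.008], [-1.0, -0.004, 0.011]] F [-0.6  0.3 -0.8] w 0.9985583329911757 q [ 0.52  0.37 -0.49  1.62  0.18  1.21 -1.58]
```

>>> {"fn": "jog_arm", "kwargs": {"claw": [87, 87, 87, 87], "xyz": [[7, -7, -6], [7, -7, -6], [7, -7, -6], [7, -7, -6]], "roll": [0, 0, 0, 0]}}

```text
time: 2.55
position: [0.6174, -0.0961, 0.1234]
tool_rot: [-2.206, 0.004, 2.226]
ft_force: [-0.3, -0.4, -0.2]
grip_width: 1.0
```

```bash
python3 go.py .6164 -.0954 .122
```

```text
t 2.55 pos [ 0.6174 -0.0961  0.1234] tool-shift mm [ 1.4 -0.6  1. ] n 1.0 roll -0.4 R [[-0.009, -0.008, -1.0], [0.004, -1.0, 0.008], [-1.0, -0.004, 0.009]] F [-0.3 -0.4 -0.2] w 1.0001828348497785 q [ 0.5   0.38 -0.49  1.62  0.18  1.2  -1.6 ]
```

>>> {"fn": "jog_arm", "kwargs": {"claw": [35, 35, 35, 35, 35], "xyz": [[0, 0, 0], [0, 0, 0], [0, 0, 0], [0, 0, 0], [0, 0, 0]], "roll": [0, 0, 0, 0, 0], "force": 25}}

```text
time: 3.05
position: [0.6174, -0.096, 0.1233]
tool_rot: [-2.206, 0.004, 2.226]
ft_force: [-0.5, -0.2, 0.2]
grip_width: 0.631
```

>>> {"fn": "jog_arm", "kwargs": {"claw": [35, 35, 35], "xyz": [[0, 0, 0], [0, 0, 0], [0, 0, 0]], "roll": [0, 0, 0]}}

```text
time: 3.35
position: [0.6174, -0.0959, 0.1233]
tool_rot: [-2.206, 0.004, 2.226]
ft_force: [-0.0, 0.8, 0.6]
grip_width: 0.545
```

>>> {"fn": "jog_arm", "kwargs": {"claw": [35, 35, 35, 35, 35], "xyz": [[-10, 0, 0], [-30, 0, 0], [-50, 0, 0], [-65, 0, 0], [-70, 0, 0]], "roll": [0, 0, 0, 0, 0]}}

```text
time: 3.85
position: [0.619, -0.0962, 0.1956]
tool_rot: [-2.209, 0.005, 2.223]
ft_force: [0.3, 0.4, -2.2]
grip_width: 0.541
```

```bash
python3 go.py .4347 -.2290 .195
```

```text
t 3.85 pos [ 0.619  -0.0962  0.1956] tool-shift mm [  1.3 134.2 183.3] n 5.0 roll -0.4 R [[-0.006, -0.008, -1.0], [0.003, -1.0, 0.008], [-1.0, -0.003, 0.006]] F [ 0.3  0.4 -2.2] w 0.5405371008750187 q [ 0.51  0.33 -0.5   1.53  0.16  1.33 -1.58]
```

>>> {"fn": "jog_arm", "kwargs": {"claw": [35, 35, 35, 35, 35], "xyz": [[0, 30, 10], [0, 65, 35], [0, 95, 75], [0, 115, 115], [0, 125, 150]], "roll": [0, 0, 0, 0, 0]}}

```text
time: 4.35
position: [0.4649, -0.2227, 0.1952]
tool_rot: [-2.205, 0.009, 2.223]
ft_force: [0.8, 0.1, -1.4]
grip_width: 0.543
```

```bash
python3 go.py .4345 -.2280 .165
```

```text
t 4.35 pos [ 0.4649 -0.2227  0.1952] tool-shift mm [30.4  5.8 30.1] n 1.0 roll -0.7 R [[-0.008, -0.011, -1.0], [0.003, -1.0, 0.011], [-1.0, -0.003, 0.008]] F [ 0.8  0.1 -1.4] w 0.5431187883604026 q [ 0.79  0.08 -0.42  1.8   0.03  1.28 -1.21]
```

>>> {"fn": "jog_arm", "kwargs": {"claw": [35, 35, 35, 35, 35], "xyz": [[0, 5, 20], [15, 6, 30], [30, 6, 30], [30, 6, 30], [30, 6, 30]], "roll": [-0.5, -0.5, -0.5, -0.5, -0.5]}}

```text
time: 4.85
position: [0.4346, -0.228, 0.1654]
tool_rot: [-2.209, -0.001, 2.228]
ft_force: [0.7, 0.2, -1.5]
grip_width: 0.544
```

```bash
python3 go.py .4345 -.2280 .148
python3 - <<'E'
from h import *
p,d=get_image('side');save('b.png',cv2.resize(p[40:260,80:360],None,fx=2.5,fy=2.5))
E
```

```text
t 4.85 pos [ 0.4346 -0.228   0.1654] tool-shift mm [17.4  0.1 -0.1] n 1.0 roll -0.1 R [[-0.009, -0.002, -1.0], [0.004, -1.0, 0.002], [-1.0, -0.004, 0.009]] F [ 0.7  0.2 -1.5] w 0.5441592112244104 q [ 0.82  0.05 -0.4   1.89  0.02  1.22 -1.16]
```

View pics/b.png

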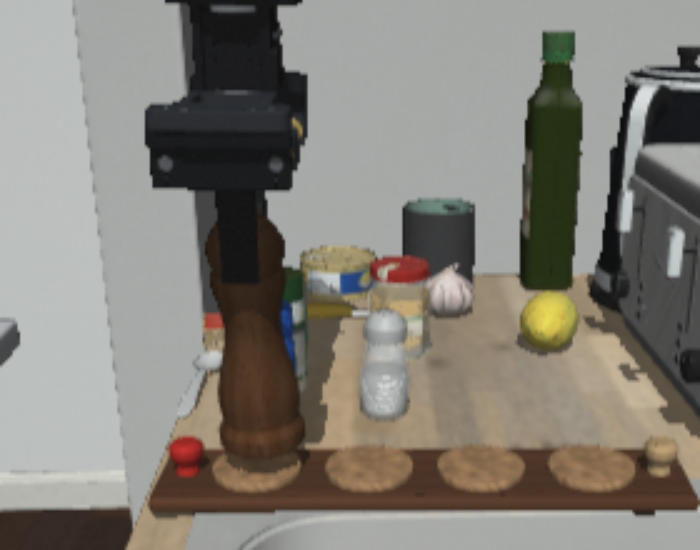

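The side view shows the mill over coaster_0, tilted about 5° about the jaw axis (top at 245, foot at 261 in the crop). It swung while being carried. I'll lower it close and loosen the grip so it hangs plumb.

>>> {"fn": "jog_arm", "kwargs": {"claw": [35, 35, 35, 35, 35], "xyz": [[5, 0, 0], [10, 0, 0], [12, 0, 0], [12, 0, 0], [12, 0, 0]], "roll": [0, 0, 0, 0, 0], "force": 7}}

```text
time: 5.4
position: [0.4351, -0.2281, 0.1538]
tool_rot: [-2.21, -0.001, 2.227]
ft_force: [-0.4, -0.3, -1.6]
grip_width: 0.546
```

```bash
python3 go.py .4345 -.2280 .147
python3 - <<'E'
from h import *
p,d=get_image('side');save('c.png',cv2.resize(p[110:245,120:240],None,fx=4,fy=4))
E
```

```text
t 5.4 pos [ 0.4351 -0.2281  0.1538] tool-shift mm [ 6.9 -0.   0.6] n 1.0 roll -0.1 R [[-0.008, -0.002, -1.0], [0.003, -1.0, 0.002], [-1.0, -0.003, 0.008]] F [-0.4 -0.3 -1.6] w 0.5464466283670223 q [ 0.82  0.06 -0.4   1.91  0.02  1.19 -1.16]
```

View pics/c.png

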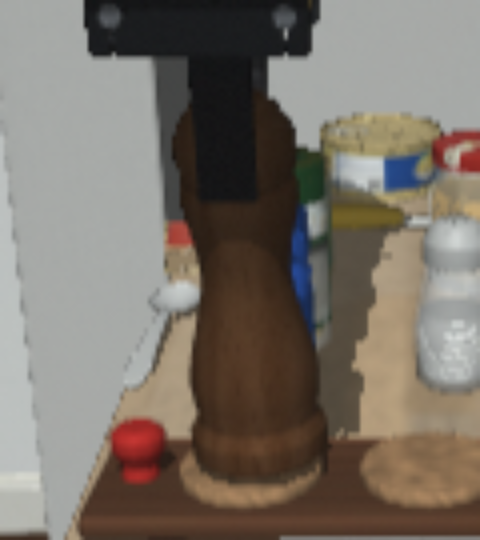

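Correction: the lean is about what perspective gives (roughly 4° at that column), so the mill hangs nearly plumb. Setting it down.

>>> {"fn": "jog_arm", "kwargs": {"claw": [35, 35, 35, 35, 35], "xyz": [[3, 0, 0], [5, 0, 0], [7, 0, 0], [7, 0, 0], [7, 0, 0]], "roll": [0, 0, 0, 0, 0]}}

```text
time: 5.95
position: [0.4353, -0.228, 0.1473]
tool_rot: [-2.211, -0.001, 2.227]
ft_force: [-0.3, 1.4, 1.4]
grip_width: 0.554
```

>>> {"fn": "jog_arm", "kwargs": {"claw": [60, 87, 87, 87, 87], "xyz": [[0, 0, 0], [0, 0, 0], [0, 0, 0], [0, 0, 0], [0, 0, 0]], "roll": [0, 0, 0, 0, 0]}}

```text
time: 6.45
position: [0.4354, -0.2281, 0.1473]
tool_rot: [-2.211, -0.001, 2.227]
ft_force: [-0.6, -0.3, 0.5]
grip_width: 0.922
```

>>> {"fn": "jog_arm", "kwargs": {"claw": [87, 87, 87, 87, 87], "xyz": [[-5, 0, 0], [-25, 0, 0], [-55, 0, 0], [-85, 0, 0], [-100, 0, 0]], "roll": [0, 0, 0, 0, 0]}}

```text
time: 6.95
position: [0.4372, -0.2289, 0.2503]
tool_rot: [-2.216, 0.002, 2.224]
ft_force: [0.7, 0.1, -0.3]
grip_width: 1.0
```

```bash
python3 go.py .4353 -.0371 .247
```

```text
t 6.95 pos [ 0.4372 -0.2289  0.2503] tool-shift mm [   3.4 -191.7    2.3] n 4.0 roll -0.1 R [[-0.003, -0.002, -1.0], [0.001, -1.0, 0.002], [-1.0, -0.001, 0.003]] F [ 0.7  0.1 -0.3] w 0.9998310374353645 q [ 0.83 -0.01 -0.39  1.77 -0.    1.38 -1.14]
```

>>> {"fn": "jog_arm", "kwargs": {"claw": [68, 68, 68, 68, 68], "xyz": [[0, -45, 0], [0, -90, 1], [0, -135, 2], [0, -170, 2], [0, -192, 2]], "roll": [0, 0, 0, 0, 0]}}

```text
time: 7.45
position: [0.4352, -0.0336, 0.2503]
tool_rot: [2.217, 0.002, -2.225]
ft_force: [0.9, -1.0, 0.4]
grip_width: 0.788
```

```bash
python3 go.py .4353 -.0371 .160
```

```text
t 7.45 pos [ 0.4352 -0.0336  0.2503] tool-shift mm [90.3  3.5 -0.4] n 2.0 roll 0.1 R [[-0.004, 0.002, -1.0], [0.0, -1.0, -0.002], [-1.0, -0.0, 0.004]] F [ 0.9 -1.   0.4] w 0.7879220967747944 q [ 0.67 -0.15 -0.59  1.88 -0.08  1.39 -1.46]
```

>>> {"fn": "jog_arm", "kwargs": {"claw": [68, 68, 68, 68, 68], "xyz": [[25, 3, 0], [60, 4, 0], [100, 4, 0], [125, 4, 0], [125, 4, 0]], "roll": [0, 0, 0, 0, 0]}}

```text
time: 7.95
position: [0.4315, -0.0371, 0.1218]
tool_rot: [-2.209, -0.005, 2.234]
ft_force: [0.2, 0.1, 0.0]
grip_width: 0.782
```

```bash
python3 go.py .4353 -.0371 .055
cat > chk.py <<'E'
from h import *
import sys
# name u0 u1 v0 v1 zmin : centre of points above zmin
def blob(x,y,zmin,r=.045):
    p,d=get_image('top');C=cloud('top',d);m=(np.hypot(C[...,0]-x,C[...,1]-y)<r)&(C[...,2]>zmin)&(C[...,2]<.21)
    q=C[m];lo,hi=np.percentile(q,2,0),np.percentile(q,98,0);print('ctr',((lo+hi)/2)[:2].round(4),'size',(hi-lo)[:2].round(3),'zmax',q[:,2].max().round(3),m.sum())
blob(*map(float,sys.argv[1:4]))
E
python3 chk.py .4345 -.228 .157
```

```text
t 7.95 pos [ 0.4315 -0.0371  0.1218] tool-shift mm [66.8  0.2 -4.6] n 2.0 roll 0.1 R [[-0.011, 0.002, -1.0], [0.002, -1.0, -0.002], [-1.0, -0.002, 0.011]] F [0.2 0.1 0. ] w 0.7819244140847069 q [ 0.66 -0.04 -0.62  2.06 -0.03  1.12 -1.51]
ctr [ 0.4346 -0.2267] size [0.044 0.044] zmax 0.198 528
```

>>> {"fn": "jog_arm", "kwargs": {"claw": [68, 68, 68, 68, 68], "xyz": [[0, 0, -4], [20, 0, -5], [45, 0, -5], [66, 0, -5], [66, 0, -5]], "roll": [0, 0, 0, 0, 0]}}

```text
time: 8.5
position: [0.4373, -0.0371, 0.0574]
tool_rot: [-2.211, -0.005, 2.231]
ft_force: [-0.8, 0.6, -0.4]
grip_width: 0.784
```

>>> {"fn": "jog_arm", "kwargs": {"claw": [35, 35, 35, 35, 35], "xyz": [[0, 0, 0], [0, 0, 0], [0, 0, 0], [0, 0, 0], [0, 0, 0]], "roll": [0, 0, 0, 0, 0], "force": 20}}

```text
time: 9.0
position: [0.4383, -0.0372, 0.0584]
tool_rot: [-2.213, -0.004, 2.229]
ft_force: [-0.3, 0.8, 3.6]
grip_width: 0.524
```

```bash
python3 go.py .4353 -.0371 .055
```

```text
t 9.0 pos [ 0.4383 -0.0372  0.0584] tool-shift mm [ 3.5 -0.1  3. ] n 1.0 roll 0.1 R [[-0.007, 0.002, -1.0], [0.002, -1.0, -0.002], [-1.0, -0.002, 0.007]] F [-0.3  0.8  3.6] w 0.523905784138037 q [ 0.65  0.07 -0.63  2.11  0.05  0.98 -1.58]
```

>>> {"fn": "jog_arm", "kwargs": {"claw": [35, 35, 35, 35, 35], "xyz": [[0, 0, 0], [-15, 0, 0], [-45, 0, 0], [-85, 0, 0], [-125, 0, 0]], "roll": [0, 0, 0, 0, 0]}}

```text
time: 9.5
position: [0.4382, -0.0373, 0.1841]
tool_rot: [-2.211, -0.005, 2.231]
ft_force: [1.5, -0.0, -1.1]
grip_width: 0.519
```

```bash
python3 go.py .5155 -.2308 .19
```

```text
t 9.5 pos [ 0.4382 -0.0373  0.1841] tool-shift mm [ -7.1 193.6 -76.8] n 5.0 roll 0.1 R [[-0.009, 0.002, -1.0], [0.002, -1.0, -0.002], [-1.0, -0.002, 0.009]] F [ 1.5 -0.  -1.1] w 0.5191349603350706 q [ 0.68 -0.09 -0.61  1.97 -0.06  1.26 -1.48]
```

>>> {"fn": "jog_arm", "kwargs": {"claw": [35, 35, 35, 35, 35], "xyz": [[-3, 20, -25], [-7, 55, -55], [-7, 95, -72], [-7, 135, -77], [-7, 170, -77]], "roll": [0, 0, 0, 0, 0]}}

```text
time: 10.0
position: [0.5157, -0.2093, 0.1891]
tool_rot: [-2.21, -0.005, 2.232]
ft_force: [0.4, 0.1, 0.1]
grip_width: 0.519
```

>>> {"fn": "jog_arm", "kwargs": {"claw": [35, 35, 35], "xyz": [[0, 10, 0], [0, 20, 0], [0, 20, 0]], "roll": [0, 0, 0]}}

```text
time: 10.3
position: [0.5153, -0.2295, 0.1886]
tool_rot: [-2.208, -0.005, 2.232]
ft_force: [-0.3, -0.2, -2.2]
grip_width: 0.524
```

```bash
python3 go.py .5155 -.2308 .0824
```

```text
t 10.3 pos [ 0.5153 -0.2295  0.1886] tool-shift mm [106.2   1.6  -1.3] n 3.0 roll 0.0 R [[-0.011, 0.001, -1.0], [0.003, -1.0, -0.001], [-1.0, -0.003, 0.011]] F [-0.3 -0.2 -2.2] w 0.5238927367096254 q [ 0.81  0.2  -0.49  1.69  0.1   1.29 -1.28]
```

>>> {"fn": "jog_arm", "kwargs": {"claw": [35, 35, 35, 35, 35], "xyz": [[20, 1, -1], [50, 1, -1], [80, 1, -1], [94, 1, -1], [94, 1, -1]], "roll": [0, 0, 0, 0, 0]}}

```text
time: 10.8
position: [0.5141, -0.228, 0.0928]
tool_rot: [-2.204, -0.01, 2.236]
ft_force: [-0.2, -0.5, -0.7]
grip_width: 0.522
```

```bash
python3 go.py .5155 -.2308 .0824;  python3 chk.py .513 -.231 .105
python3 - <<'E'
from h import *
p,d=get_image('side');save('d.png',cv2.resize(p[40:260,100:380],None,fx=2.5,fy=2.5))
E
```

```text
t 10.8 pos [ 0.5141 -0.228   0.0928] tool-shift mm [10.4  2.8 -1.6] n 1.0 roll 0.2 R [[-0.014, 0.003, -1.0], [0.006, -1.0, -0.003], [-1.0, -0.006, 0.014]] F [-0.2 -0.5 -0.7] w 0.522441389177007 q [ 0.79  0.29 -0.48  1.8   0.15  1.11 -1.31]
ctr [ 0.4823 -0.2123] size [0.006 0.018] zmax 0.189 5
```

View pics/d.png

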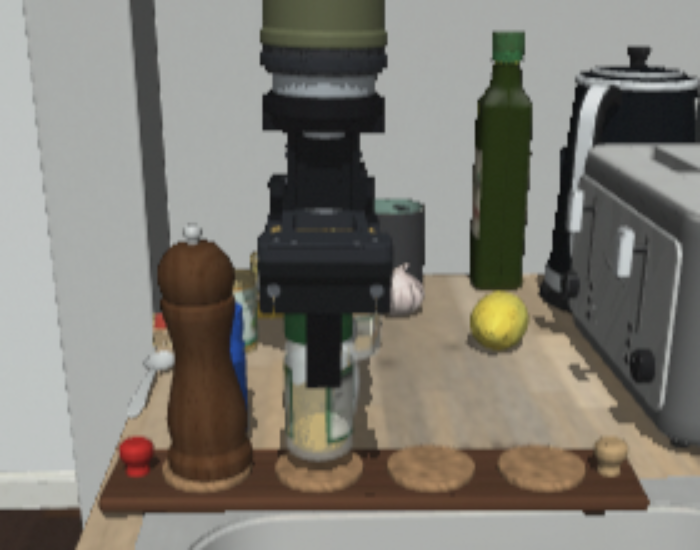

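The mill stands upright on coaster_0. The jar (crop 320,450) is centred over coaster_1 (319,470). Lowering it.

>>> {"fn": "jog_arm", "kwargs": {"claw": [35, 35, 35, 35, 35], "xyz": [[0, 3, -1.5], [5, 3, -1.5], [9, 3, -1.5], [10, 3, -1.5], [10, 3, -1.5]], "roll": [0, 0, 0, 0, 0], "force": 10}}

```text
time: 11.4
position: [0.5174, -0.2325, 0.0854]
tool_rot: [-2.209, -0.006, 2.232]
ft_force: [-0.1, 0.4, -0.9]
grip_width: 0.523
```

```bash
python3 go.py .5155 -.2308 .0824
```

```text
t 11.4 pos [ 0.5174 -0.2325  0.0854] tool-shift mm [ 3.  -1.7  1.8] n 1.0 roll 0.1 R [[-0.01, 0.002, -1.0], [0.003, -1.0, -0.002], [-1.0, -0.003, 0.01]] F [-0.1  0.4 -0.9] w 0.5231227543963334 q [ 0.79  0.3  -0.48  1.8   0.15  1.09 -1.31]
```

>>> {"fn": "jog_arm", "kwargs": {"claw": [35, 35, 35, 35], "xyz": [[1, -2, 2], [3, -2, 2], [3, -2, 2], [3.5, -2, 2]], "roll": [0, 0, 0, 0]}}

```text
time: 11.8
position: [0.5157, -0.2302, 0.0824]
tool_rot: [-2.21, -0.006, 2.231]
ft_force: [-1.2, 1.9, 5.8]
grip_width: 0.527
```

Contact. Release and rise.

>>> {"fn": "jog_arm", "kwargs": {"claw": [55, 70, 80, 80, 80], "xyz": [[0, 0, 0], [0, 0, 0], [0, 0, 0], [0, 0, 0], [0, 0, 0]], "roll": [0, 0, 0, 0, 0]}}

```text
time: 12.3
position: [0.5156, -0.2303, 0.0823]
tool_rot: [-2.21, -0.006, 2.231]
ft_force: [-0.6, 0.3, 0.1]
grip_width: 0.872
```

>>> {"fn": "jog_arm", "kwargs": {"claw": [80, 80, 80, 80, 80], "xyz": [[-5, 0, 0], [-30, 0, 0], [-70, 0, 0], [-110, 0, 0], [-110, 0, 0]], "roll": [0, 0, 0, 0, 0]}}

```text
time: 12.8
position: [0.5204, -0.2318, 0.199]
tool_rot: [2.22, 0.0, -2.219]
ft_force: [1.0, 0.2, 0.6]
grip_width: 0.919
```

```bash
python3 go.py .5263 -.0899 .18
```

```text
t 12.8 pos [ 0.5204 -0.2318  0.199 ] tool-shift mm [  18.8 -141.9   -6.2] n 3.0 roll 0.1 R [[0.0, 0.002, -1.0], [-0.002, -1.0, -0.002], [-1.0, 0.002, -0.0]] F [1.  0.2 0.6] w 0.9187279738029213 q [ 0.81  0.2  -0.49  1.68  0.1   1.29 -1.27]
```

>>> {"fn": "jog_arm", "kwargs": {"claw": [75, 75, 75, 75, 75], "xyz": [[0, -40, -2], [0, -85, -4], [0, -125, -6], [15, -142, -6], [40, -142, -6]], "roll": [0, 0, 0, 0, 0]}}

```text
time: 13.3
position: [0.5277, -0.0857, 0.1602]
tool_rot: [2.222, 0.007, -2.211]
ft_force: [1.1, 0.1, -0.2]
grip_width: 0.859
```

```bash
python3 go.py .5263 -.0899 .031;python3 chk.py .5135 -.231 .105
```

```text
t 13.3 pos [ 0.5277 -0.0857  0.1602] tool-shift mm [129.2   4.    2. ] n 3.0 roll 0.5 R [[0.005, 0.008, -1.0], [-0.002, -1.0, -0.008], [-1.0, 0.002, -0.005]] F [ 1.1  0.1 -0.2] w 0.8591459802424706 q [ 0.66  0.15 -0.6   1.81  0.09  1.2  -1.53]
ctr [ 0.5121 -0.2289] size [0.04  0.041] zmax 0.135 415
```

>>> {"fn": "jog_arm", "kwargs": {"claw": [75, 75, 75, 75, 75], "xyz": [[0, 4, 2], [35, 4, 2], [75, 4, 2], [100, 4, 2], [100, 4, 2]], "roll": [0, 0, 0, 0, 0]}}

```text
time: 13.85
position: [0.5188, -0.0923, 0.052]
tool_rot: [2.208, 0.006, -2.231]
ft_force: [-0.2, 0.6, 0.3]
grip_width: 0.864
```

```bash
python3 go.py .5263 -.0899 .031
```

```text
t 13.85 pos [ 0.5188 -0.0923  0.052 ] tool-shift mm [20.9 -2.4 -7.7] n 1.0 roll 0.2 R [[-0.01, 0.004, -1.0], [0.001, -1.0, -0.004], [-1.0, -0.001, 0.01]] F [-0.2  0.6  0.3] w 0.8643488468047255 q [ 0.64  0.27 -0.57  1.92  0.17  1.01 -1.58]
```

>>> {"fn": "jog_arm", "kwargs": {"claw": [75, 75, 75, 75, 75], "xyz": [[0, -2, -6], [8, -2, -6], [16, -2, -6], [20, -2, -6], [20, -2, -6]], "roll": [0, 0, 0, 0, 0]}}

```text
time: 14.35
position: [0.5241, -0.0903, 0.0315]
tool_rot: [2.207, 0.006, -2.232]
ft_force: [-0.4, 0.1, 0.5]
grip_width: 0.86
```

>>> {"fn": "jog_arm", "kwargs": {"claw": [75, 75], "xyz": [[0, 0, 0], [0, 0, 0]], "roll": [0, 0]}}

```text
time: 14.55
position: [0.5243, -0.0903, 0.0318]
tool_rot: [2.208, 0.006, -2.232]
ft_force: [-0.2, -0.6, 0.3]
grip_width: 0.863
```

```bash
python3 go.py .5263 -.0899 .031
```

```text
t 14.55 pos [ 0.5243 -0.0903  0.0318] tool-shift mm [ 0.8 -0.4 -2. ] n 1.0 roll 0.2 R [[-0.011, 0.004, -1.0], [0.001, -1.0, -0.004], [-1.0, -0.001, 0.011]] F [-0.2 -0.6  0.3] w 0.8631198352766716 q [ 0.62  0.31 -0.57  1.92  0.2   0.98 -1.6 ]
```

>>> {"fn": "jog_arm", "kwargs": {"claw": [75, 35, 35, 35, 35], "xyz": [[0, 0, -2], [0, 0, -2], [0, 0, -2], [0, 0, -2], [0, 0, -2]], "roll": [0, 0, 0, 0, 0], "force": 15}}

```text
time: 15.05
position: [0.5262, -0.0903, 0.0318]
tool_rot: [2.208, 0.006, -2.232]
ft_force: [-0.7, -0.2, -0.1]
grip_width: 0.585
```

>>> {"fn": "jog_arm", "kwargs": {"claw": [30, 30, 30], "xyz": [[0, 0, 0], [0, 0, 0], [0, 0, 0]], "roll": [0, 0, 0]}}

```text
time: 15.35
position: [0.5261, -0.0902, 0.0317]
tool_rot: [2.207, 0.006, -2.232]
ft_force: [1.0, 1.2, 0.1]
grip_width: 0.466
```

```bash
python3 go.py .5263 -.0899 .031
```

```text
t 15.35 pos [ 0.5261 -0.0902  0.0317] tool-shift mm [ 0.7 -0.3 -0.2] n 1.0 roll 0.2 R [[-0.011, 0.004, -1.0], [0.001, -1.0, -0.004], [-1.0, -0.001, 0.011]] F [1.  1.2 0.1] w 0.4656808490208743 q [ 0.62  0.32 -0.57  1.92  0.2   0.98 -1.61]
```

>>> {"fn": "jog_arm", "kwargs": {"claw": [30, 30, 30, 30, 30], "xyz": [[0, 0, 0], [-8, 0, 0], [-20, 0, 0], [-20, 0, 0], [-20, 0, 0]], "roll": [0, 0, 0, 0, 0]}}

```text
time: 15.85
position: [0.5269, -0.0904, 0.0525]
tool_rot: [2.209, 0.005, -2.23]
ft_force: [-0.2, -0.0, -2.1]
grip_width: 0.467
```

```bash
python3 go.py .5905 -.2336 .14;python3 - <<'E'
from h import *
p,d=get_image('side');save('e.png',cv2.resize(p[60:240,120:350],None,fx=3,fy=3))
E
```

```text
t 15.85 pos [ 0.5269 -0.0904  0.0525] tool-shift mm [-88.2 143.4 -62.1] n 4.0 roll 0.2 R [[-0.01, 0.004, -1.0], [0.0, -1.0, -0.004], [-1.0, -0.001, 0.01]] F [-0.2 -0.  -2.1] w 0.4670457814695538 q [ 0.63  0.29 -0.57  1.9   0.18  1.01 -1.59]
```

View pics/e.png

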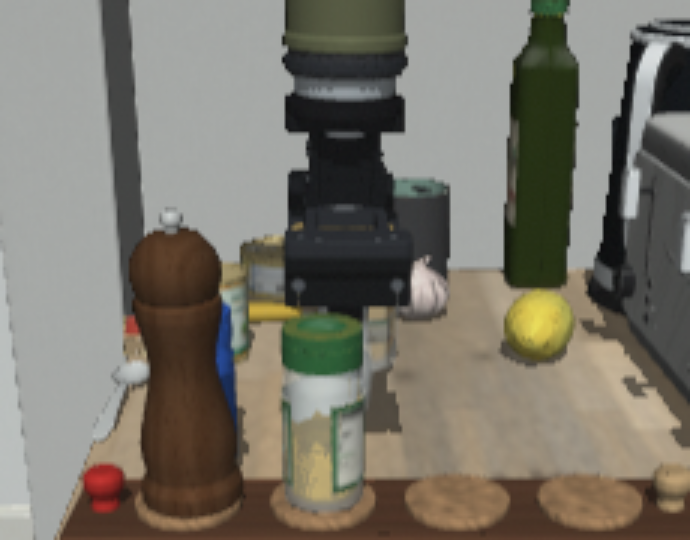

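The mill and spice stand upright on their coasters. The salt is hidden behind the spice, and its weight reads in the wrist. Carrying on.

>>> {"fn": "jog_arm", "kwargs": {"claw": [30, 30, 30, 30, 30], "xyz": [[-30, 0, -10], [-65, 10, -40], [-88, 45, -62], [-88, 90, -62], [-88, 120, -62]], "roll": [0, 0, 0, 0, 0]}}

```text
time: 16.4
position: [0.5903, -0.214, 0.1396]
tool_rot: [2.209, 0.001, -2.231]
ft_force: [-0.3, 0.5, -2.4]
grip_width: 0.468
```

```bash
python3 go.py .5905 -.2336 .14
```

```text
t 16.4 pos [ 0.5903 -0.214   0.1396] tool-shift mm [-0.3 19.6 -0.2] n 1.0 roll 0.1 R [[-0.01, 0.002, -1.0], [-0.001, -1.0, -0.002], [-1.0, 0.001, 0.01]] F [-0.3  0.5 -2.4] w 0.4681091764864282 q [ 0.71  0.38 -0.52  1.59  0.2   1.23 -1.41]
```

>>> {"fn": "jog_arm", "kwargs": {"claw": [30, 30, 30, 30, 30], "xyz": [[0, 15, 0], [20, 20, 0], [45, 20, 0], [70, 20, 0], [72, 20, 0]], "roll": [0, 0, 0, 0, 0]}}

```text
time: 16.9
position: [0.5867, -0.2321, 0.0636]
tool_rot: [2.202, 0.006, -2.24]
ft_force: [-0.7, 0.5, -0.9]
grip_width: 0.467
```

```bash
python3 go.py .5905 -.2336 .0555
```

```text
t 16.9 pos [ 0.5867 -0.2321  0.0636] tool-shift mm [ 8.   1.6 -4. ] n 1.0 roll 0.2 R [[-0.017, 0.003, -1.0], [0.002, -1.0, -0.003], [-1.0, -0.002, 0.017]] F [-0.7  0.5 -0.9] w 0.4665783727053816 q [ 0.72  0.46 -0.49  1.65  0.24  1.11 -1.4 ]
```

>>> {"fn": "jog_arm", "kwargs": {"claw": [30, 30, 30, 30, 30], "xyz": [[0, 1.5, -3], [2, 1.5, -3], [4, 1.5, -3], [4, 1.5, -3], [4, 1.5, -3]], "roll": [0, 0, 0, 0, 0], "force": 8}}

```text
time: 17.4
position: [0.5899, -0.2336, 0.0602]
tool_rot: [2.203, 0.006, -2.238]
ft_force: [0.1, 0.4, -1.5]
grip_width: 0.473
```

```bash
python3 go.py .5905 -.2336 .0555;python3 - <<'E'
from h import *
p,d=get_image('side');save('f.png',cv2.resize(p[110:245,190:340],None,fx=4,fy=4))
E
```

```text
t 17.4 pos [ 0.5899 -0.2336  0.0602] tool-shift mm [ 4.7 -0.  -0.6] n 1.0 roll 0.2 R [[-0.016, 0.003, -1.0], [0.002, -1.0, -0.003], [-1.0, -0.002, 0.016]] F [ 0.1  0.4 -1.5] w 0.47323969734866156 q [ 0.72  0.47 -0.49  1.64  0.24  1.11 -1.41]
```

View pics/f.png

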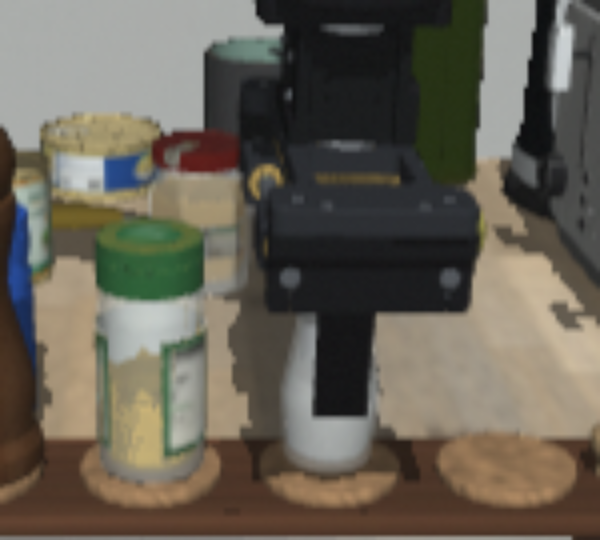

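The salt's foot (crop 327,465) sits about 2 mm short of the centre of coaster_2 (331,472). I'll nudge +x by 2.5 mm and lower.

>>> {"fn": "jog_arm", "kwargs": {"claw": [30, 30, 30, 30, 30], "xyz": [[0, 0, -2.5], [2, 0, -2.5], [4, 0, -2.5], [5, 0, -2.5], [5, 0, -2.5]], "roll": [0, 0, 0, 0, 0]}}

```text
time: 17.95
position: [0.5924, -0.2336, 0.0557]
tool_rot: [2.203, 0.006, -2.238]
ft_force: [-1.1, 0.1, 3.5]
grip_width: 0.473
```

>>> {"fn": "jog_arm", "kwargs": {"claw": [30, 30], "xyz": [[0, 0, 0], [0, 0, 0]], "roll": [0, 0]}}

```text
time: 18.15
position: [0.5924, -0.2337, 0.0558]
tool_rot: [2.203, 0.006, -2.238]
ft_force: [-1.7, -0.0, 1.5]
grip_width: 0.471
```

Contact. Open and rise.

>>> {"fn": "jog_arm", "kwargs": {"claw": [50, 65, 80, 80, 80], "xyz": [[0, 0, 0], [0, 0, 0], [0, 0, 0], [0, 0, 0], [0, 0, 0]], "roll": [0, 0, 0, 0, 0]}}

```text
time: 18.65
position: [0.5924, -0.2337, 0.0557]
tool_rot: [2.203, 0.006, -2.238]
ft_force: [0.2, -0.2, -0.1]
grip_width: 0.838
```

>>> {"fn": "jog_arm", "kwargs": {"claw": [80, 80, 80, 80, 80], "xyz": [[-5, 0, 0], [-35, 0, 0], [-80, 0, 0], [-125, 0, 0], [-150, 0, 0]], "roll": [0, 0, 0, 0, 0]}}

```text
time: 19.15
position: [0.5965, -0.2341, 0.2106]
tool_rot: [2.208, 0.004, -2.231]
ft_force: [0.9, 0.2, -0.1]
grip_width: 0.914
```

```bash
python3 go.py .4252 .0668 .21
```

```text
t 19.15 pos [ 0.5965 -0.2341  0.2106] tool-shift mm [   2.3 -301.5  170.2] n 7.0 roll 0.2 R [[-0.01, 0.004, -1.0], [-0.0, -1.0, -0.004], [-1.0, 0.0, 0.01]] F [ 0.9  0.2 -0.1] w 0.9141417531437027 q [ 0.73  0.36 -0.52  1.47  0.18  1.37 -1.36]
```

>>> {"fn": "jog_arm", "kwargs": {"claw": [87, 87, 87, 87, 87], "xyz": [[0, -25, 40], [0, -53, 80], [0, -85, 118], [0, -120, 150], [0, -155, 166]], "roll": [0, 0, 0, 0, 0]}}

```text
time: 19.65
position: [0.4276, -0.0789, 0.2125]
tool_rot: [2.207, -0.001, -2.232]
ft_force: [1.0, -0.6, -0.1]
grip_width: 1.003
```

```bash
python3 go.py .4252 .0668 .21; python3 chk.py .591 -.2335 .09
```

```text
t 19.65 pos [ 0.4276 -0.0789  0.2125] tool-shift mm [   2.2 -145.7    2.1] n 3.0 roll 0.1 R [[-0.011, 0.002, -1.0], [-0.002, -1.0, -0.002], [-1.0, 0.002, 0.011]] F [ 1.  -0.6 -0.1] w 1.0026559983289849 q [ 0.78 -0.12 -0.6   1.94 -0.07  1.32 -1.37]
ctr [ 0.5916 -0.2332] size [0.031 0.03 ] zmax 0.117 221
```

>>> {"fn": "jog_arm", "kwargs": {"claw": [87, 87, 87, 87, 87], "xyz": [[0, -40, 1], [0, -80, 2], [0, -120, 2], [0, -145, 2], [0, -145, 2]], "roll": [0, 0, 0, 0, 0]}}

```text
time: 20.2
position: [0.4232, 0.0769, 0.2135]
tool_rot: [2.201, 0.018, -2.225]
ft_force: [0.4, 0.4, -0.1]
grip_width: 1.0
```

>>> {"fn": "jog_arm", "kwargs": {"claw": [87, 87, 87, 87, 87], "xyz": [[25, 0, 0], [60, 0, 0], [95, 0, 0], [110, 0, 0], [110, 0, 0]], "roll": [0, 0, 0, 0, 0]}}

```text
time: 20.7
position: [0.4203, 0.0758, 0.1016]
tool_rot: [2.196, 0.018, -2.23]
ft_force: [0.6, -0.3, -0.0]
grip_width: 1.0
```

```bash
python3 go.py .4252 .0668 .030
```

```text
t 20.7 pos [0.4203 0.0758 0.1016] tool-shift mm [71.5  9.1 -5.9] n 2.0 roll 0.9 R [[-0.015, 0.016, -1.0], [-0.0, -1.0, -0.016], [-1.0, -0.0, 0.015]] F [ 0.6 -0.3 -0. ] w 0.9997721776634175 q [ 0.64 -0.02 -0.85  2.09 -0.02  1.08 -1.76]
```

>>> {"fn": "jog_arm", "kwargs": {"claw": [87, 87, 87, 87, 87], "xyz": [[0, 9, -6], [10, 9, -6], [30, 9, -6], [55, 9, -6], [60, 9, -6]], "roll": [0, 0, 0, 0, 0]}}

```text
time: 21.2
position: [0.4242, 0.0663, 0.0398]
tool_rot: [2.193, 0.018, -2.234]
ft_force: [-1.2, -0.7, 0.6]
grip_width: 0.999
```

```bash
python3 go.py .4252 .0668 .030
```

```text
t 21.2 pos [0.4242 0.0663 0.0398] tool-shift mm [ 9.8 -0.4 -1.2] n 1.0 roll 0.9 R [[-0.018, 0.016, -1.0], [0.0, -1.0, -0.016], [-1.0, -0.001, 0.018]] F [-1.2 -0.7  0.6] w 0.9990146025940001 q [ 0.62  0.11 -0.85  2.14  0.1   0.95 -1.85]
```

>>> {"fn": "jog_arm", "kwargs": {"claw": [87, 87, 40, 40, 40], "xyz": [[7, 0, -1.5], [8, 0, -1.5], [8, 0, -1.5], [8, 0, -1.5], [8, 0, -1.5]], "roll": [0, 0, 0, 0, 0], "force": 20}}

```text
time: 21.7
position: [0.4261, 0.0664, 0.0324]
tool_rot: [2.195, 0.017, -2.233]
ft_force: [-0.1, 0.1, 1.0]
grip_width: 0.811
```

>>> {"fn": "jog_arm", "kwargs": {"claw": [40, 40, 40], "xyz": [[0, 0, 0], [0, 0, 0], [0, 0, 0]], "roll": [0, 0, 0]}}

```text
time: 22.0
position: [0.4266, 0.0666, 0.0328]
tool_rot: [2.196, 0.017, -2.232]
ft_force: [-0.2, 1.5, 2.5]
grip_width: 0.655
```

```bash
python3 go.py .4252 .0668 .030
```

```text
t 22.0 pos [0.4266 0.0666 0.0328] tool-shift mm [ 2.9 -0.2  1.3] n 1.0 roll 0.9 R [[-0.016, 0.016, -1.0], [0.0, -1.0, -0.016], [-1.0, -0.0, 0.016]] F [-0.2  1.5  2.5] w 0.6551002021225856 q [ 0.61  0.13 -0.85  2.14  0.12  0.94 -1.86]
```

>>> {"fn": "jog_arm", "kwargs": {"claw": [40, 40, 40, 40, 40], "xyz": [[-10, 0, 0], [-40, 0, 0], [-85, 0, 0], [-130, 0, 0], [-160, 0, 0]], "roll": [0, 0, 0, 0, 0]}}

```text
time: 22.5
position: [0.4299, 0.0669, 0.1962]
tool_rot: [2.199, 0.017, -2.227]
ft_force: [-0.2, 0.3, -1.5]
grip_width: 0.656
```

>>> {"fn": "jog_arm", "kwargs": {"claw": [40, 40, 40, 40, 40], "xyz": [[0, 30, 0], [0, 70, 0], [0, 110, 0], [0, 145, -15], [0, 165, -40]], "roll": [0, 0, 0, 0, 0]}}

```text
time: 23.0
position: [0.4713, -0.1013, 0.1961]
tool_rot: [2.199, 0.009, -2.229]
ft_force: [0.1, 0.4, -1.3]
grip_width: 0.655
```

```bash
python3 go.py .67 -.2364 .19
```

```text
t 23.0 pos [ 0.4713 -0.1013  0.1961] tool-shift mm [   3.8  137.3 -197.2] n 5.0 roll 0.7 R [[-0.014, 0.011, -1.0], [-0.003, -1.0, -0.011], [-1.0, 0.003, 0.014]] F [ 0.1  0.4 -1.3] w 0.6552399419588011 q [ 0.81  0.02 -0.65  1.86  0.02  1.28 -1.41]
```

>>> {"fn": "jog_arm", "kwargs": {"claw": [40, 40, 40, 40, 40], "xyz": [[0, 15, -40], [0, 35, -85], [0, 60, -125], [0, 85, -165], [0, 115, -195]], "roll": [0, 0, 0, 0, 0]}}

```text
time: 23.5
position: [0.6693, -0.2139, 0.1932]
tool_rot: [2.198, 0.013, -2.23]
ft_force: [1.3, 1.2, -1.0]
grip_width: 0.657
```

>>> {"fn": "jog_arm", "kwargs": {"claw": [40, 40, 40, 40], "xyz": [[0, 10, 0], [0, 20, 0], [0, 22, -1], [0, 22, -1]], "roll": [0, 0, 0, 0]}}

```text
time: 23.9
position: [0.6699, -0.2355, 0.1939]
tool_rot: [2.198, 0.013, -2.23]
ft_force: [0.3, 0.4, -1.3]
grip_width: 0.649
```

```bash
python3 go.py .67 -.2364 .068
```

```text
t 23.9 pos [ 0.6699 -0.2355  0.1939] tool-shift mm [125.9   0.7  -1.8] n 3.0 roll 0.8 R [[-0.014, 0.013, -1.0], [-0.002, -1.0, -0.013], [-1.0, 0.001, 0.014]] F [ 0.3  0.4 -1.3] w 0.6494373887972799 q [ 0.69  0.54 -0.59  1.29  0.3   1.42 -1.44]
```

>>> {"fn": "jog_arm", "kwargs": {"claw": [40, 40, 40, 40, 40], "xyz": [[30, 1, -2], [65, 1, -2], [100, 1, -2], [122, 1, -2], [122, 1, -2]], "roll": [0, 0, 0, 0, 0]}}

```text
time: 24.4
position: [0.6669, -0.2348, 0.0685]
tool_rot: [2.191, 0.017, -2.237]
ft_force: [0.2, -0.1, -2.3]
grip_width: 0.65
```

>>> {"fn": "jog_arm", "kwargs": {"claw": [40, 40], "xyz": [[0, 0, 0], [0, 0, 0]], "roll": [0, 0]}}

```text
time: 24.6
position: [0.6677, -0.2342, 0.0707]
tool_rot: [2.193, 0.018, -2.234]
ft_force: [-0.1, 0.5, -1.0]
grip_width: 0.651
```

```bash
python3 go.py .67 -.2364 .0568;python3 - <<'E'
from h import *
p,d=get_image('side');save('g.png',cv2.resize(p[110:245,230:380],None,fx=4,fy=4))
E
```

```text
t 24.6 pos [ 0.6677 -0.2342  0.0707] tool-shift mm [13.9  2.3 -2.5] n 1.0 roll 0.9 R [[-0.019, 0.016, -1.0], [0.0, -1.0, -0.016], [-1.0, -0.0, 0.019]] F [-0.1  0.5 -1. ] w 0.6508950259762256 q [ 0.69  0.62 -0.57  1.42  0.34  1.22 -1.47]
```

View pics/g.png

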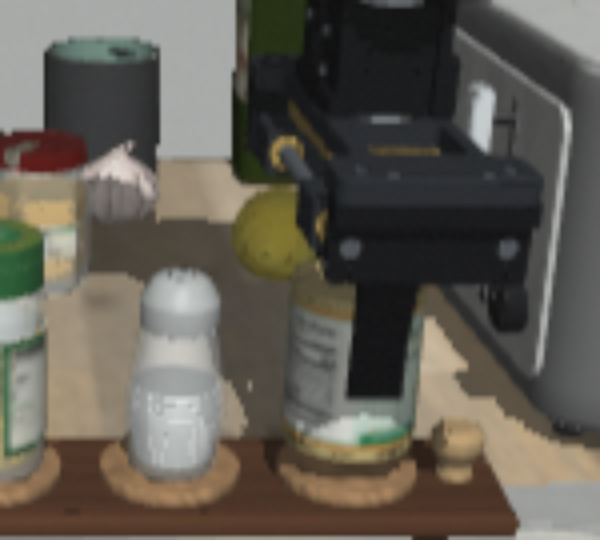

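The salt is upright and centred on coaster_2 within about 2 mm. The tin's foot (crop 348,450) is already centred in x over coaster_3 (346), so I'll correct mostly in y.

>>> {"fn": "jog_arm", "kwargs": {"claw": [40, 40, 40, 40, 40], "xyz": [[0, 2, -1], [5, 2, -1], [9, 2, -1], [10, 2, -1], [10, 2, -1]], "roll": [0, 0, 0, 0, 0], "force": 10}}

```text
time: 25.15
position: [0.6685, -0.2364, 0.0602]
tool_rot: [2.193, 0.017, -2.235]
ft_force: [0.1, -0.5, -1.5]
grip_width: 0.658
```

```bash
python3 go.py .669 -.2364 .0565
```

```text
t 25.15 pos [ 0.6685 -0.2364  0.0602] tool-shift mm [ 3.7 -0.  -0.6] n 1.0 roll 0.9 R [[-0.019, 0.015, -1.0], [0.0, -1.0, -0.015], [-1.0, -0.0, 0.019]] F [ 0.1 -0.5 -1.5] w 0.6582718976922874 q [ 0.69  0.63 -0.56  1.42  0.35  1.2  -1.47]
```

>>> {"fn": "jog_arm", "kwargs": {"claw": [40, 40, 40, 40], "xyz": [[2, 0, -0.5], [3.5, 0, -0.5], [3.5, 0, -0.5], [4, 0, -0.5]], "roll": [0, 0, 0, 0]}}

```text
time: 25.55
position: [0.6689, -0.2363, 0.0569]
tool_rot: [2.193, 0.017, -2.235]
ft_force: [-3.4, 1.4, 5.2]
grip_width: 0.653
```

>>> {"fn": "jog_arm", "kwargs": {"claw": [60, 75, 87, 87, 87], "xyz": [[0, 0, 0], [0, 0, 0], [0, 0, 0], [0, 0, 0], [0, 0, 0]], "roll": [0, 0, 0, 0, 0]}}

```text
time: 26.05
position: [0.6689, -0.2364, 0.0568]
tool_rot: [2.193, 0.017, -2.235]
ft_force: [-0.3, 0.5, 0.3]
grip_width: 0.952
```

>>> {"fn": "jog_arm", "kwargs": {"claw": [87, 87, 87, 87, 87], "xyz": [[-5, 0, 0], [-35, 0, 0], [-80, 0, 0], [-125, 0, 0], [-160, 0, 0]], "roll": [0, 0, 0, 0, 0]}}

```text
time: 26.55
position: [0.6727, -0.2363, 0.2205]
tool_rot: [2.196, 0.017, -2.231]
ft_force: [-0.4, 0.4, -0.1]
grip_width: 0.997
```

>>> {"fn": "jog_arm", "kwargs": {"claw": [87, 87, 87, 87, 87], "xyz": [[-10, -40, 0], [-10, -80, 0], [-10, -120, 0], [-10, -130, 0], [-10, -130, 0]], "roll": [0, 0, 0, 0, 0]}}

```text
time: 27.05
position: [0.671, -0.1031, 0.2313]
tool_rot: [2.194, 0.023, -2.227]
ft_force: [-0.9, -1.1, 1.5]
grip_width: 1.0
```

```bash
for a in ".4345 -.228 .157" ".5125 -.231 .105" ".5905 -.2335 .09" ".6685 -.236 .08" ".5423 .0544 .07";do python3 chk.py $a;done
python3 - <<'E'
from h import *
p,d=get_image('side');q,d=get_image('top')
o=np.zeros((540,780,3),np.uint8);o[:270,:500]=cv2.resize(p[110:245,130:380],None,fx=2,fy=2);o[270:,:500]=0
o[:,500:]=cv2.resize(q[90:290,255:359],(280,540));save('end.png',o)
print(get_state()['position'],get_state()['ft_force'],get_state()['time'])
E
```

```text
ctr [ 0.6708 -0.2631] size [0.022 0.005] zmax 0.1 29
ctr [0.5422 0.0549] size [0.049 0.05 ] zmax 0.092 559
[ 0.67073606 -0.10826995  0.23010642] [-0.37441303 -0.28396901 -0.11446171] 27.4Traceback (most recent call last):
  File "chk.py", line 7, in <module>
    blob(*map(float,sys.argv[1:4]))
    ~~~~^^^^^^^^^^^^^^^^^^^^^^^^^^^
  File "chk.py", line 6, in blob
    q=C[m];lo,hi=np.percentile(q,2,0),np.percentile(q,98,0);print('ctr',((lo+hi)/2)[:2].round(4),'size',(hi-lo)[:2].round(3),'zmax',q[:,2].max().round(3),m.sum())
                 ~~~~~~~~~~~~~^^^^^^^
    return _quantile_unchecked(
        a, q, axis, out, overwrite_input, method, keepdims, weights)
    return _ureduce(a,
                    func=_quantile_ureduce_func,
    ...<5 lines>...
                    overwrite_input=overwrite_input,
                    method=method)
    r = func(a, **kwargs)
    result = _quantile(arr,
                       quantiles=q,
    ...<2 lines>...
                       out=out,
                       weights=wgt)
    slices_having_nans = np.isnan(arr[-1, ...])
                            
[... 257 characters left out ...]
    q=C[m];lo,hi=np.percentile(q,2,0),np.percentile(q,98,0);print('ctr',((lo+hi)/2)[:2].round(4),'size',(hi-lo)[:2].round(3),'zmax',q[:,2].max().round(3),m.sum())
                 ~~~~~~~~~~~~~^^^^^^^
IndexError: index -1 is out of bounds for axis 0 with size 0
Traceback (most recent call last):
  File "chk.py", line 7, in <module>
    blob(*map(float,sys.argv[1:4]))
    ~~~~^^^^^^^^^^^^^^^^^^^^^^^^^^^
  File "chk.py", line 6, in blob
    q=C[m];lo,hi=np.percentile(q,2,0),np.percentile(q,98,0);print('ctr',((lo+hi)/2)[:2].round(4),'size',(hi-lo)[:2].round(3),'zmax',q[:,2].max().round(3),m.sum())
                 ~~~~~~~~~~~~~^^^^^^^
IndexError: index -1 is out of bounds for axis 0 with size 0
```

View pics/end.png

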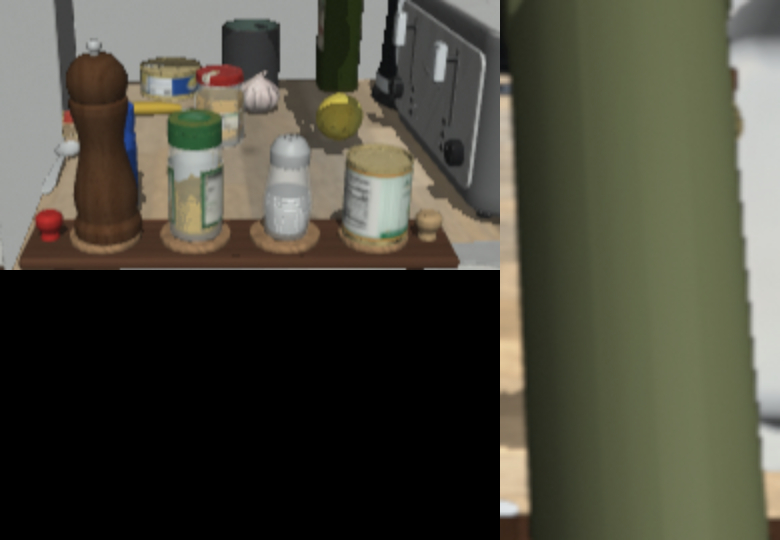

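The side view shows all four upright in the right order, but the arm blocks the top view. I'll retreat towards the cleared area and check again.

>>> {"fn": "jog_arm", "kwargs": {"claw": [87, 87, 87, 87, 87], "xyz": [[0, 0, 45], [0, -5, 90], [0, -15, 135], [0, -25, 180], [0, -40, 220]], "roll": [0, 0, 0, 0, 0]}}

```text
time: 27.9
position: [0.4482, -0.072, 0.2334]
tool_rot: [2.197, 0.01, -2.234]
ft_force: [-0.0, 0.1, 1.3]
grip_width: 1.0
```

>>> {"fn": "jog_arm", "kwargs": {"claw": [87, 87, 87], "xyz": [[0, -20, 0], [0, -30, 0], [0, -30, 0]], "roll": [0, 0, 0]}}

```text
time: 28.2
position: [0.4486, -0.041, 0.234]
tool_rot: [2.198, 0.012, -2.231]
ft_force: [1.3, 0.3, 0.4]
grip_width: 1.001
```

```bash
for a in ".4345 -.228 .157" ".5125 -.231 .105" ".5905 -.2335 .09" ".6685 -.236 .08" ".5423 .0544 .07";do python3 chk.py $a 2>&1|tail -1;done
python3 - <<'E'
from h import *
q,d=get_image('top');save('end2.png',cv2.resize(q[90:290,80:359],None,fx=2.5,fy=2.5))
print(get_state()['position'],get_state()['time'])
E
```

```text
ctr [ 0.4346 -0.2265] size [0.044 0.043] zmax 0.197 527
ctr [ 0.5121 -0.2289] size [0.04  0.041] zmax 0.135 413
ctr [ 0.5915 -0.2332] size [0.031 0.031] zmax 0.116 222
ctr [ 0.6671 -0.2368] size [0.053 0.053] zmax 0.102 602
ctr [0.5471 0.0552] size [0.042 0.051] zmax 0.092 352
[ 0.44825519 -0.04257251  0.23305654] 28.5
```

View pics/end2.png

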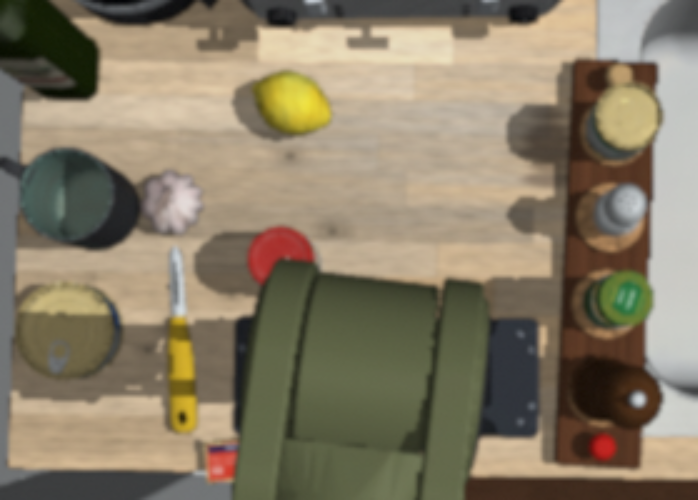

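The row runs mill, spice, salt, tin from the red knob outward, each within about 2 mm of its coaster's centre. The honey has not moved; in this last view the arm partly hides it. Handing in.

```bash
python3 -c "
from bench import order;print(order.close_job())"
```

```text
the job is handed in; nothing more can be done
None
```

I set all four things upright on the coasters in order of height. The mill is beside the red knob at the near end (coaster_0), then the spice, the salt, and the tin at the far end (coaster_3). I handed the job in at about 28.5 s.

- **Centring:** the last top-view check put each one within about 2 mm of its coaster's centre. The camera calibration is only good to about 2 mm, so that is as close as I can confirm. The side view showed all four upright.
- **Honey jar and blue look-alike:** the honey jar's measured position moved less than 1 mm from the start (0.5422, 0.0549 against 0.5423, 0.0544). A later reading differed by 5 mm, when the arm partly hid it. I never gripped the blue jar, but I did not re-measure its position at the end.
- **Checks that failed or disagreed:** the first top-view check failed because the arm blocked the camera, so I moved the arm away and repeated it. The mill also looked tilted by about 5° while I was carrying it. That was mostly camera perspective, and it set down without trouble.

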